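# Index the sample table and load a plate past its gate catch

### The arm

A 6-joint arm with a two-finger parallel gripper is mounted at the origin on a cart in front of the work surface, level with it; the furniture and walls round the work are solid. World frame = base frame: x ahead of the robot, y to its left, z up, the work surface at z = 0. Lengths are in m, angles in rad, forces in N, time in s.
With the tool pointing down it reaches from about 0.375 to 0.9 m from the base axis. Payload 3.1 kg.
Tool frame: the origin (TCP) lies midway between the tips of the shut fingers; the grasp point (between the pads) lies 19 mm behind it (manip.tcp_to_grasp is the distance from the TCP to the grasp point, in m); z points along the fingers, y is the line along which they close (so a half turn about z gives the same grasp; the last joint's range is limited). The gripper opens to 85 mm and grips with 20 to 120 N. Pads are 22 mm wide; open, the fingers measure 114 mm over their backs; the gripper's body (76 mm by 85 mm) begins 54 mm behind the grasp point. The pads swing forward as they close: fully open they stand 13 mm farther back than shut.
Start: joints at [-1.492, 0.527, 1.433, -0, 1.181, -0.178], TCP at [0.159, -0.604, 0.231] pointing down, gripper open.
Joint ranges: [-3.08, 3.08], [-0.75, 2.2], [0.22, 2.44], [-1.43, 4.57], [0, 2.65], [-2.85, 2.85]. Speed limits (rad/s): [2.79, 2.79, 3.14, 3.14, 3.14, 3.14].

### API

Orientations are given as a unit quaternion [x, y, z, w].
In Python, from station import manip gives the robot as it stands. The module is installed in compiled form; this text tells all that it offers.
- The arm moves only by the shell command python3 -m crank 'ROWS' [OPENING] [FORCE]. ROWS is JSON, a list of rows, each a list of 2 entries, a list of its own where there are three numbers: the shift along the tool's x, y, z in cm, then the turn about the tool's z in degrees. In form: [[[x, y, z], spin], ...]. A call has 1 to 10 rows; each row is the pose to reach, as a shift and turn from the pose commanded when the call began, along the tool's axes at that moment; what a row does not reach only later rows make up. A row lasts 1/10 s, in which the tool goes at most 50 mm and 8.59 degrees, less where a joint would pass 70% of its speed; a pose out of reach is approached as far as the arm can. A call with a gripper value outside its range is refused whole. OPENING is the finger opening in cm, from 0 to 8.54, set as the call begins (- or left out, the last holds). The fingers move at their own pace and stop on an object; FORCE is the grip in N (left out, the last holds). Time passes only in rows, so rows that repeat a pose let the fingers close. It gives the time, the measured TCP pose, the force and the opening at its end, in the units of the state.
- manip.sense(): the state, without advancing time (a new reading comes with each control period).
- manip.snapshot(name): name is "scene" or "top" or "wrist"; returns the picture (420x560x3 uint8, red, green, blue); there is no depth.
- manip.camera_params(name): a dict with "fx", "fy", "cx", "cy" (pixels), "pose" (4x4, takes a point from camera to world coordinates). Camera axes: x right, y up, looking along -z (the intrinsics and any distortion apply to the point x, -y, -z); pixel columns grow to the right and rows downward; lengths in m; the calibration is good to about 2 mm. A picture is of the moment at which its call begins: read the wrist's pose just before it. camera_params takes no time and is no camera call; for the wrist camera it gives the pose at the moment of the call.
- manip.sign_off(): hands the job in, once; it reports no verdict.
The state is a dict: "t": time; "q": joint angles; "qd": joint speeds; "tau": joint torques, N m; "tcp_pos": TCP position; "tool_rot": TCP orientation; "force": force on the tool from outside, world axes, zero at the start; "ft_torque": the same for the moment, N m; "finger_gap": opening from 0.0 (shut) to 1.0 (fully open).
Only numpy, scipy, OpenCV 4.12 (cv2) and the standard library are available. Lean on these libraries where they do the work, as an engineer would, in place of code of your own. Each camera call takes 0.05 s, during which the arm holds its last target. There are 200 camera calls.

### The job

Turn the small indexing table counter-clockwise (seen from above) by exactly one click, so that its one empty pocket faces the loading trough. Then bring the patina plate from the wooden cradle and set it down gently, not dropped, in the trough with its short side along the trough; the cradle and the trough leave different edges of it free, so it has to be put down and taken again the other way in between. Push it fully home in the pocket so that its own edge lifts the brass catch, which must drop shut behind it; keep the fingers off the catch and leave the jar, pumice and steel wool where they are.

Things in the scene. Friction and masses are not known exactly. Their poses are not given: they have to be found in the camera images.
- disc (a joint): Angle of the steel indexing disc (rad), counter-clockwise from above positive. It clicks at every 1.257 rad (0, 1.257, 2.513, ...); starts within 0.05 of 0 and cannot turn back below -0.15. The hump between clicks is half-way and takes at most 0.5 N m; past it and let go, the disc pulls itself into the click, within 0.03 rad.
- handle (a point): Centre of the dark steel bar handle on the disc's axis, 63.5 mm above the surface: bar 76 long (this frame's y), 14 wide (x), 26 high, point half-way up; turns with the disc. Under it a hub 48 in diameter, its top 51.5 mm up. The disc is 214 in diameter, its top 29.5 mm up, with five pockets whose fences stand 10 mm above it.
- pocket (a point): Centre of the plate's place in the one empty pocket, half-way up a plate lying home in it (33.5 mm above the surface), 74.5 mm from the disc axis; turns with the disc. The pocket is 66 wide with a flared mouth; a plate home against its inner stop has its centre 0.5 mm from this point. The other four pockets hold plates that are fixed.
- gate (a point): Fixed point where the empty pocket's centre must stand to be loaded: 74.5 mm from the disc axis, 30 mm above the surface. Its x axis points from the trough straight at the disc axis (the sliding direction), y to the left of it, z up.
- trough (a point): Middle of the fixed loading trough's floor, 30 mm above the surface; axes as gate, which lies 97.5 mm ahead at +x. 64 wide inside; walls 28 high above the floor, their upper part flared outward; end wall of like height, inner face at x = -58 mm; open toward the disc, the floor running flush onto it. Room to set a plate down from the end wall to x = +38 mm.
- catch (a joint): Angle of the brass gravity catch (rad): 0 hanging shut, grows as its tip lifts, at most 0.9; a plate under it holds it at about 0.2.
- catch_tip (a point): Tip of the brass catch: arm 12 wide, 5 thick, 20 g, hinged to the left (+y) trough wall, covering trough x = +40 to +74 mm and y = +17 to +30 mm, hinge 26 mm above the floor, tip hanging about 3 mm above it, just behind a plate that is home. A plate sliding toward the disc lifts it with under 1.5 N; dropped, it blocks the way back. The rest of the trough's width is clear.
- plate_c (a point): Centre (half-way up) of the loose flat bronze patina plate to be loaded: 45 (own x) x 60 (own y) x 8 mm, z up, 0.13 to 0.27 kg. It starts lying in the wooden cradle, underside 12 mm above the surface. It goes into trough and pocket with its 45 mm side along the sliding direction, either way round.
- cradle: Fixed wooden drying cradle, origin under its centre on the surface: floor 12 high and 44 wide (y); two walls at x = -29 and +29 mm, 9 thick, 50 wide (y), 38 high, standing 2 mm from the plate's 60 mm long edges, which cannot be gripped there; open at both y ends, where the plate sticks out 8 mm beyond the floor.
- jar_c (a point): Bystander, loose: white screw-lid jar, 56 in diameter, 70 high; point 35 mm up, at its centre. Leave where it stands.
- pumice_c (a point): Bystander, loose: pumice rubbing block, 46 x 76 (own y) x 31; point 15 mm up, at its centre. Leave where it stands. Apart from the listed things the surface is clear from x = 0.34 to 0.57 and y = 0.08 to 0.36 m; beyond it lies a round relief 60 mm high.
- wool_c (a point): Bystander, loose: steel wool pad, 48 x 63 (own y) x 28; point 14 mm up, at its centre. Leave where it stands.

How it is judged:
On the way, in this order (a step that is already met when the one before it is completed fails the run):
1. the disc stands at rest one click on, the empty pocket facing the trough (value of joint disc between 1.1866 and 1.3266 rad and velocity of joint disc between -0.1 and 0.1 rad/s), for 0.3 s.
2. the plate lies flat in the trough, square to it (x of plate_c in the frame of trough between -0.05 and 0.045 m and z of plate_c in the frame of trough below 0.008 m and y of plate_c in the frame of trough between -0.006 and 0.006 m and angle between the x axis of plate_c and the x axis of trough, either way round below 0.15 rad), for 0.1 s.
3. the sliding plate lifts the catch (value of joint catch above 0.1 rad and contact force between plate and catch above 0.01 N and z of plate_c in the frame of trough below 0.008 m), for 0.1 s.
At the end, for the whole second after the job is handed in: The disc rests within 0.07 rad of its next click (1.257); the plate lies flat and square in the empty pocket, its centre within 4 mm of the pocket's centre, at rest; the catch hangs shut (below 0.07 rad) behind it (value of joint disc between 1.1866 and 1.3266 rad and horizontal distance between plate_c and pocket below 0.004 m and distance between plate_c and pocket below 0.006 m and value of joint catch below 0.07 rad and angle between the x axis of plate_c and the x axis of gate, either way round below 0.09 rad and angle between plate_c's own z axis and vertical below 0.06 rad and linear speed of plate below 0.02 m/s and velocity of joint disc between -0.05 and 0.05 rad/s); the robot touches nothing.
It fails at once if the disc is turned well past the next click (more than 0.5 rad) (value of joint disc above 1.7566 rad).
It fails at once if the fingers press on the catch (over 2 N) (contact force between the fingers and catch above 2 N).
It fails at once if the plate is dropped into the trough (faster than 0.45 m/s there) (distance between plate_c and trough below 0.04 m and linear speed of plate above 0.45 m/s).
It fails at once if a bystander is moved by more than 3 cm (distance of any of jar_c, pumice_c, wool_c from where it was at the start of the episode above 0.03 m).
It also fails if it takes over 67 s, if anything falls off the work surface, if the arm or the gripper's body presses on something with over 40 N, if the wrist force passes 120 N, or if a joint passes its speed limit or range.

## Working session

There is one attempt and no reset: what is moved stays moved. The work goes in short steps, Python scripts to look and compute and a shell command to move; the robot and the scene stay as the last step left them, time stands still between calls to the robot, and variables do not carry over. Pictures are saved under pics/ and viewed, on a budget of 10 in all, crops included, one or two more only if the job needs it, and the job is handed in when it is done.

```bash
mkdir -p pics; python3 - <<'E'
from station import manip
import cv2,numpy as np
np.set_printoptions(precision=4,suppress=True)
for n in("scene","top"):
    cv2.imwrite(f"pics/{n}0.png",manip.snapshot(n)[:,:,::-1]); p=manip.camera_params(n); print(n,p)
s=manip.sense();print(s, manip.tcp_to_grasp)
E
```

```text
scene {'fx': 495.9030776086745, 'fy': 495.9030776086745, 'cx': 286.15652174608766, 'cy': 208.6382344689743, 'pose': array([[-0.4463,  0.5751, -0.6856, -0.3989],
       [-0.8948, -0.2768,  0.3502,  0.4416],
       [ 0.0116,  0.7698,  0.6382,  0.9232],
       [ 0.    ,  0.    ,  0.    ,  1.    ]])}
top {'fx': 512.0910660046254, 'fy': 512.0910660046254, 'cx': 287.5193466136734, 'cy': 209.39159133561574, 'pose': array([[-0.0231,  0.9876, -0.1551,  0.276 ],
       [-0.9997, -0.0214,  0.0126, -0.0241],
       [ 0.0091,  0.1553,  0.9878,  1.4687],
       [ 0.    ,  0.    ,  0.    ,  1.    ]])}
{'t': 0.1, 'q': array([-1.4925,  0.5284,  1.4338,  0.    ,  1.1814, -0.1785]), 'qd': array([ 0.0017, -0.0022, -0.0043, -0.0003,  0.0006,  0.0003]), 'tau': array([  0.0004, -44.3302, -17.8586,  -0.0003,   0.0039,   0.    ]), 'tcp_pos': array([ 0.1587, -0.6038,  0.2304]), 'tool_rot': array([ 0.9918,  0.128 ,  0.0001, -0.001 ]), 'force': array([ 0.1555, -0.1872,  0.6569]), 'ft_torque': array([-0.0195, -0.0034, -0.0053]), 'finger_gap': 1.0011375491965417} 0.0187
```

View pics/top0.png

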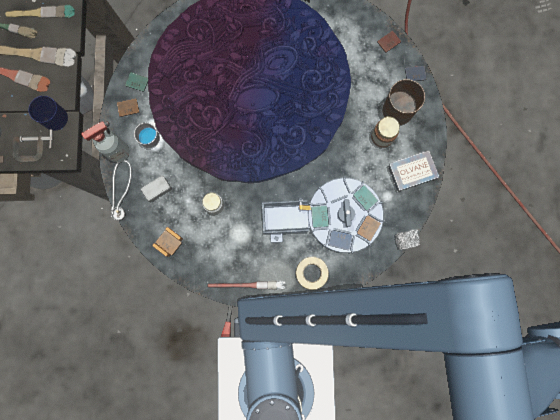

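View pics/scene0.png

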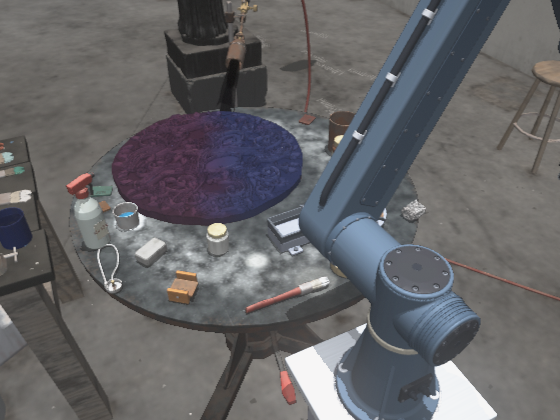

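The top view shows the disc at about (346,214), the trough at (287,218), the cradle with the plate at (168,240), the jar at (211,202), pumice at (155,188) and wool at (408,239). In the scene view the arm hides the disc. I'll enlarge the top view and measure on it.

```bash
cat > h.py <<'E'
import numpy as np,cv2
from station import manip
from scipy.spatial.transform import Rotation as R
np.set_printoptions(precision=4,suppress=True)
def ray(p,uv):
    T=p["pose"];d=T[:3,:3]@np.array([(uv[0]-p["cx"])/p["fx"],-(uv[1]-p["cy"])/p["fy"],-1]);return T[:3,3],d
def plane(p,uv,z):
    o,d=ray(p,uv);return o+d*(z-o[2])/d[2]
def proj(p,X):
    T=p["pose"];c=T[:3,:3].T@(np.array(X)-T[:3,3]);return np.array([p["cx"]+p["fx"]*c[0]/-c[2],p["cy"]-p["fy"]*c[1]/-c[2]])
def st():
    s=manip.sense();m=R.from_quat(s["tool_rot"]).as_matrix();return s,m
def go(target,yaw=None):
    "rows needed (cm, deg) to bring the TCP to target; yaw=world angle of tool y (mod 180)"
    s,m=st();d=m.T@(np.array(target)-s["tcp_pos"])*100
    y=np.degrees(np.arctan2(m[1,1],m[0,1]));sp=None
    if yaw is not None: sp=-((yaw-y+90)%180-90)
    print("t",round(s["t"],2),"tcp",s["tcp_pos"],"yaw y",round(y,1),"q6",round(s["q"][5],2),"shift cm",d,"spin",sp)
E
python3 - <<'E'
from h import *
im=cv2.imread("pics/top0.png");p=manip.camera_params("top")
a=cv2.resize(im[170:260,250:430],None,fx=4,fy=4,interpolation=cv2.INTER_CUBIC)[:, :720]
b=cv2.resize(im[170:270,130:240],None,fx=2.3,fy=2.3,interpolation=cv2.INTER_CUBIC)
o=np.zeros((600,720,3),np.uint8);o[:360]=a;o[362:362+b.shape[0],:b.shape[1]]=b[:238]
cv2.imwrite("pics/c1.png",o)
for n,uv,z in [("disc",(346,214),.03),("trough",(287,218),.03),("cradle",(168,240),.02),("jar",(211,202),.07),("pum",(155,188),.03),("wool",(408,239),.03),("empty",(337,190),.03)]:print(n,plane(p,uv,z))
E
```

```text
disc [ 0.4849 -0.2083  0.03  ]
trough [ 0.4771 -0.0403  0.03  ]
cradle [0.423  0.2978 0.02  ]
jar [0.5208 0.1694 0.07  ]
pum [0.5718 0.3346 0.03  ]
wool [ 0.4098 -0.3807  0.03  ]
empty [ 0.5549 -0.1854  0.03  ]
```

View pics/c1.png

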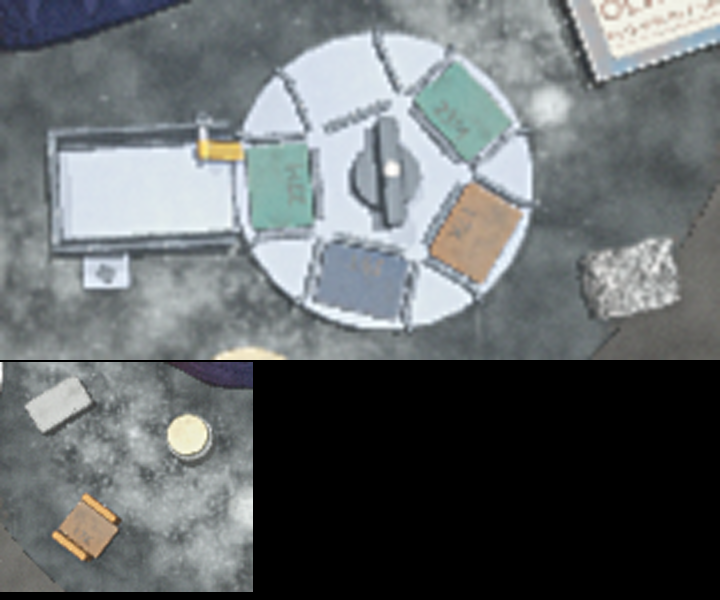

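The crop shows the following:
- The disc centre is at about full-frame (347,215), and its empty pocket is at the upper left, around (337,190). That pocket is one click clockwise of the trough.
- The handle bar runs from (345,199) to (349,226).
- The catch is yellow, on the upper (disc-side) corner of the trough.
- The plate is in the tilted cradle.

Next I'll compute the approach to the disc.

```bash
python3 - <<'E'
from h import *
p=manip.camera_params("top")
f=lambda x,y,z:plane(p,(250+x/4-.4,170+y/4-.4),z)
for xy in [(243,181),(533,181),(388,32),(388,330)]:print("rim",f(*xy,.0295))
a,b=f(380,118,.0765),f(395,225,.0765);print("bar",a,b,(a+b)/2,np.degrees(np.arctan2(*(a-b)[1::-1])))
for xy in [(60,152),(235,140),(66,240),(235,232)]:print("floor",f(*xy,.03))
for xy in [(50,132),(52,252)]:print("end rim",f(*xy,.058))
go([.487,-.205,.25],0)
E
```

```text
rim [ 0.4848 -0.1069  0.0295]
rim [ 0.4803 -0.3132  0.0295]
rim [ 0.5907 -0.2144  0.0295]
rim [ 0.3768 -0.2056  0.0295]
bar [ 0.5199 -0.2002  0.0765] [ 0.4452 -0.2075  0.0765] [ 0.4825 -0.2038  0.0765] 5.5707967131329905
floor [0.5084 0.0227 0.03  ]
floor [ 0.5143 -0.102   0.03  ]
floor [0.4453 0.0195 0.03  ]
floor [ 0.4484 -0.1001  0.03  ]
end rim [0.5181 0.0285 0.058 ]
end rim [0.4339 0.0284 0.058 ]
t 0.1 tcp [ 0.1587 -0.6038  0.2304] yaw y -75.3 q6 -0.18 shift cm [ 41.8793 -30.2421  -1.882 ] spin -75.28661486573512
```

```bash
python3 -m crank '[[[41.7,-29.9,-2],9],[[41.7,-29.9,-2],9],[[41.7,-29.9,-2],9],[[41.7,-29.9,-2],9],[[41.7,-29.9,-2],9],[[41.7,-29.9,-2],9],[[41.7,-29.9,-2],9],[[41.7,-29.9,-2],9],[[41.7,-29.9,-2],9],[[41.7,-29.9,-2],9]]' 8.5
python3 -m crank '[[[0,0,0],0],[[0,0,0],0],[[0,0,0],0]]'
python3 - <<'E'
from h import *
go([.4835,-.207,.25],-84.4)
p=manip.camera_params("wrist");print(p)
cv2.imwrite("pics/w1.png",manip.snapshot("wrist")[:,:,::-1])
print(proj(p,[.4835,-.207,.0765]))
E
```

```text
t: 1.1
tcp_pos: [0.4784, -0.2178, 0.2506]
tool_rot: [0.999, 0.05, -0.0, -0.0]
force: [0.1, -0.7, 0.2]
finger_gap: 0.996
t: 1.4
tcp_pos: [0.4769, -0.2203, 0.2505]
tool_rot: [0.999, 0.05, -0.0, -0.0]
force: [-0.2, -0.3, 0.9]
finger_gap: 0.994
t 1.4 tcp [ 0.4769 -0.2203  0.2505] yaw y -84.3 q6 0.83 shift cm [ 0.7915 -1.2614  0.046 ] spin 0.08221132908603579
{'fx': 315.25896219427204, 'fy': 315.25896219427204, 'cx': 282.4339067037664, 'cy': 210.84287452775135, 'pose': array([[ 0.0986,  0.9482,  0.3022,  0.5548],
       [-0.9951,  0.0943,  0.0287, -0.2122],
       [-0.0012, -0.3035,  0.9528,  0.3929],
       [ 0.    ,  0.    ,  0.    ,  1.    ]])}
[270.8846 182.5723]
```

View pics/w1.png

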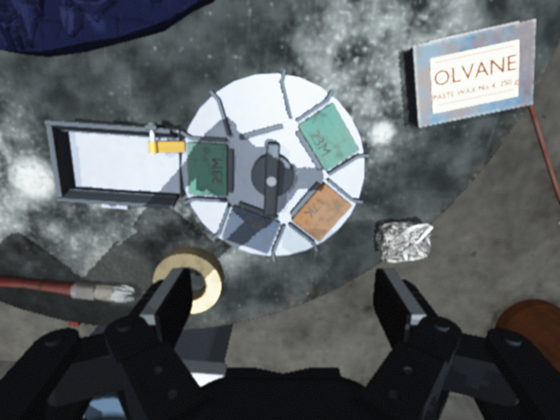

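The wrist view shows the bar from (273,142) to (271,215), the disc rim spanning x 184–365 and y 72–257, and the trough floor's left corners at (66,131) and (74,190).

```bash
python3 - <<'E'
from h import *
p=manip.camera_params("wrist")
a,b=plane(p,(273,142),.0765),plane(p,(271,215),.0765);print("bar",a,b,(a+b)/2,np.linalg.norm(a-b),np.degrees(np.arctan2(*(a-b)[1::-1])))
for uv in [(184,166),(365,166),(274,72),(274,257)]:print("rim",plane(p,uv,.0295))
for uv in [(66,132),(74,191),(180,134),(183,192)]:print("floor",plane(p,uv,.03))
c=(a+b)/2
go([c[0],c[1],.057],None)
E
```

```text
bar [ 0.5242 -0.206   0.0765] [ 0.4485 -0.2106  0.0765] [ 0.4863 -0.2083  0.0765] 0.0758315057087968 3.471521514822745
rim [ 0.4825 -0.1048  0.0295]
rim [ 0.5029 -0.3133  0.0295]
rim [ 0.5924 -0.1996  0.0295]
rim [ 0.3771 -0.2189  0.0295]
floor [0.5081 0.0267 0.03  ]
floor [0.4399 0.0248 0.03  ]
floor [ 0.5183 -0.1004  0.03  ]
floor [ 0.4513 -0.1039  0.03  ]
t 1.45 tcp [ 0.4767 -0.2208  0.2505] yaw y -84.4 q6 0.83 shift cm [ 1.0995 -1.1422 19.3481] spin None
```

```bash
python3 -m crank '[[[1.05,-1.15,4],1],[[1.05,-1.15,9],1],[[1.05,-1.15,14],1],[[1.05,-1.15,18],1],[[1.05,-1.15,19.3],1],[[1.05,-1.15,19.3],1],[[1.05,-1.15,19.3],1]]' 5 40
python3 -m crank '[[[0,0,0],0],[[0,0,0],0],[[0,0,0],0],[[0,0,0],0],[[0,0,0],0],[[0,0,0],0]]' 0 60
```

```text
t: 2.15
tcp_pos: [0.4875, -0.2087, 0.059]
tool_rot: [0.999, 0.04, 0.001, 0.001]
force: [1.0, -0.3, 0.8]
finger_gap: 0.584
t: 2.75
tcp_pos: [0.4878, -0.2075, 0.0597]
tool_rot: [0.999, 0.041, 0.001, 0.001]
force: [-1.0, 0.4, 6.3]
finger_gap: 0.149
```

```bash
python3 -m crank '[[[0,0,-0.2],-5],[[0,0,-0.2],-10],[[0,0,-0.2],-16],[[0,0,-0.2],-22],[[0,0,-0.2],-28],[[0,0,-0.2],-34],[[0,0,-0.2],-40],[[0,0,-0.2],-46],[[0,0,-0.2],-52],[[0,0,-0.2],-57]]'
python3 -m crank '[[[0,0,0],-5],[[0,0,0],-9],[[0,0,0],-12],[[0,0,0],-14],[[0,0,0],-15],[[0,0,0],-15],[[0,0,0],-15]]'
python3 -c "
from h import *
go([.4855,-.209,.06]);print(manip.sense()['ft_torque'])"
```

```text
t: 3.75
tcp_pos: [0.4862, -0.2051, 0.0598]
tool_rot: [0.859, 0.512, 0.001, -0.002]
force: [0.8, 4.3, -3.1]
finger_gap: 0.144
t: 4.45
tcp_pos: [0.4854, -0.2047, 0.0598]
tool_rot: [0.784, 0.62, 0.0, -0.002]
force: [0.1, 5.4, -1.9]
finger_gap: 0.142
t 4.45 tcp [ 0.4854 -0.2047  0.0598] yaw y -13.3 q6 -0.38 shift cm [-0.4124  0.1053 -0.0237] spin None
[ 0.917  -0.1194 -0.0822]
```

```bash
python3 -m crank '[[[0,0,0],0],[[0,0,0],0],[[0,0,0],0],[[0,0,-2],0],[[0,0,-6],0],[[0,0,-10],0],[[0,0,-15],0],[[-2,0,-19],0],[[-2,0,-19],0],[[-2,0,-19],0]]' 5
python3 -m crank '[[[0,0,0],8],[[0,0,0],16],[[0,0,0],24],[[0,0,0],32],[[0,0,0],40],[[0,0,0],48],[[0,0,0],56],[[0,0,0],64],[[0,0,0],72],[[0,0,0],73]]'
python3 - <<'E'
from h import *
go([.45,.14,.25],0)
p=manip.camera_params("wrist");np.save("w2.npy",p,allow_pickle=True)
cv2.imwrite("pics/w2.png",manip.snapshot("wrist")[:,:,::-1])
E
```

```text
t: 5.45
tcp_pos: [0.4826, -0.2276, 0.2512]
tool_rot: [0.784, 0.62, 0.0, 0.002]
force: [-0.5, 0.8, -1.3]
finger_gap: 0.585
t: 6.45
tcp_pos: [0.4812, -0.2257, 0.2478]
tool_rot: [0.999, 0.032, -0.002, -0.001]
force: [-0.5, 0.1, 0.5]
finger_gap: 0.587
t 6.45 tcp [ 0.4812 -0.2257  0.2478] yaw y -86.3 q6 0.86 shift cm [ -0.7585 -36.6944  -0.1132] spin -86.3103608310658
```

View pics/w2.png

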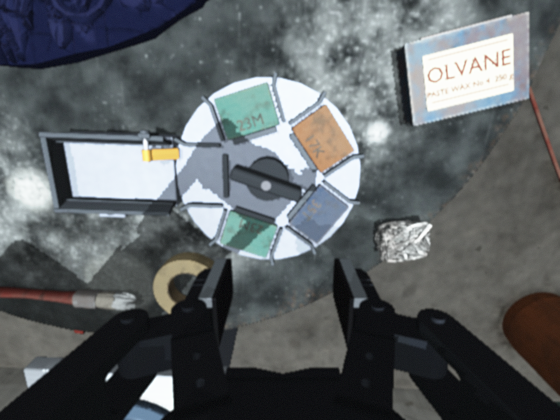

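The disc has turned. The empty pocket (inner stop at x≈226, y 155–195) faces the trough, and the bar now runs from (232,176) to (302,193). Next is the cradle.

```bash
python3 -m crank '[[[-2.4,-52.5,0],-138],[[-2.4,-52.5,0],-138],[[-2.4,-52.5,0],-138],[[-2.4,-52.5,0],-138],[[-2.4,-52.5,0],-138],[[-2.4,-52.5,0],-138],[[-2.4,-52.5,0],-138],[[-2.4,-52.5,0],-138],[[-2.4,-52.5,0],-138],[[-2.4,-52.5,0],-138]]' 8.5
python3 - <<'E'
from h import *
p=np.load("w2.npy",allow_pickle=True).item()
a,b=plane(p,(232,176),.0765),plane(p,(302,193),.0765);print("bar",(a+b)/2,np.degrees(np.arctan2(*(a-b)[1::-1])))
print("stop",plane(p,(227,156),.035),plane(p,(227,195),.035))
go([.423,.298,.22],52)
E
```

```text
t: 7.5
tcp_pos: [0.4259, 0.2722, 0.2491]
tool_rot: [0.706, 0.708, -0.001, -0.0]
force: [0.9, -0.0, -0.3]
finger_gap: 0.995
bar [ 0.4861 -0.2086  0.0765] 79.7153526356118
stop [ 0.5062 -0.1604  0.035 ] [ 0.4609 -0.1608  0.035 ]
t 7.5 tcp [0.4259 0.2722 0.2491] yaw y 0.2 q6 0.34 shift cm [ 2.5874 -0.2816  2.9047] spin -51.80982789072914
```

```bash
python3 -m crank '[[[2.6,-0.3,3],-8],[[2.6,-0.3,3],-16],[[2.6,-0.3,3],-24],[[2.6,-0.3,3],-32],[[2.6,-0.3,3],-40],[[2.6,-0.3,3],-48],[[2.6,-0.3,3],-52],[[2.6,-0.3,3],-52],[[2.6,-0.3,3],-52],[[2.6,-0.3,3],-52]]' 
python3 - <<'E'
from h import *
go([.423,.298,.22],52)
p=manip.camera_params("wrist");np.save("w3.npy",p,allow_pickle=True)
cv2.imwrite("pics/w3.png",manip.snapshot("wrist")[:,:,::-1])
print(proj(p,[.423,.298,.02]))
E
```

```text
t: 8.5
tcp_pos: [0.424, 0.2962, 0.2194]
tool_rot: [0.328, 0.945, -0.0, -0.0]
force: [-0.3, -0.1, 0.2]
finger_gap: 0.997
t 8.5 tcp [0.424  0.2962 0.2194] yaw y 51.6 q6 -0.51 shift cm [ 0.1943  0.0803 -0.0559] spin -0.3547173926860694
[282.3283 182.3987]
```

View pics/w3.png

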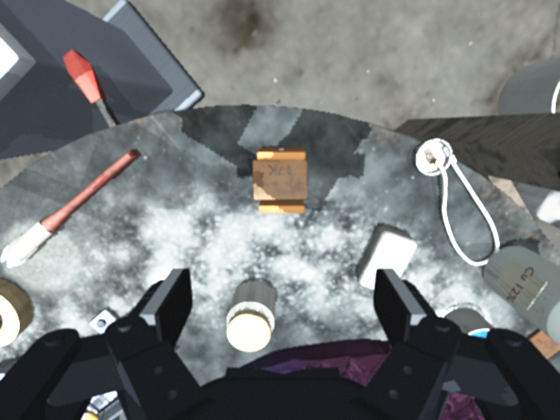

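The plate's brown top covers about (253–307, 160–204) between the orange walls, and its long side is horizontal in the picture, along tool y. That matches the prediction.

```bash
python3 - <<'E'
from h import *
p=np.load("w3.npy",allow_pickle=True).item()
im=cv2.imread("pics/w3.png")
h=cv2.cvtColor(im,cv2.COLOR_BGR2HSV);print(h[175,265],h[154,285],h[209,285],h[192,300])
m=cv2.inRange(h,(5,60,50),(20,255,255));m[:145]=0;m[220:]=0;m[:,:240]=0;m[:,320:]=0
r=cv2.minAreaRect(cv2.findNonZero(m));print(r,cv2.boundingRect(m))
c=[plane(p,u,.02) for u in [(253,161),(306.5,161),(307.5,203.5),(253,204)]]
print(np.array(c),np.mean(c,0),[np.linalg.norm(c[i]-c[i-1]) for i in range(4)])
for i,j in((0,1),(3,2)):print(np.degrees(np.arctan2(*(c[j]-c[i])[1::-1])))
C=np.mean(c,0);go([C[0],C[1],.006],None)
E
```

```text
[ 14  94 163] [ 16 134 231] [ 16 135 224] [ 14  83 156]
((279.08465576171875, 179.6146240234375), (55.13276672363281, 65.75445556640625), 1.432096242904663) (252, 147, 56, 67)
[[0.3847 0.2878 0.02  ]
 [0.4207 0.3332 0.02  ]
 [0.4597 0.3052 0.02  ]
 [0.4219 0.2566 0.02  ]] [0.4218 0.2957 0.02  ] [np.float64(0.04855279590257977), np.float64(0.057972540397676506), np.float64(0.047998161804768485), np.float64(0.06157354719050428)]
51.62028961330537
52.166911118943176
t 8.55 tcp [0.4241 0.2962 0.2196] yaw y 51.6 q6 -0.51 shift cm [ 0.1474 -0.1743 21.3563] spin None
```

```bash
python3 -m crank '[[[0.15,-0.17,5],0],[[0.15,-0.17,10],0],[[0.15,-0.17,14],0],[[0.15,-0.17,17],0],[[0.15,-0.17,19.5],0],[[0.15,-0.17,21],0],[[0.15,-0.17,21.6],0],[[0.15,-0.17,21.6],0],[[0.15,-0.17,21.6],0]]' 8.5
python3 -m crank '[[[0,0,0],0],[[0,0,0],0],[[0,0,0],0],[[0,0,0],0],[[0,0,0],0],[[0,0,0],0]]' 0 50
```

```text
t: 9.45
tcp_pos: [0.4226, 0.2961, 0.0044]
tool_rot: [0.328, 0.945, 0.0, 0.0]
force: [-0.2, 0.3, -0.0]
finger_gap: 0.998
t: 10.05
tcp_pos: [0.4223, 0.2959, 0.0051]
tool_rot: [0.328, 0.945, 0.0, 0.001]
force: [-0.6, -0.6, 5.0]
finger_gap: 0.687
```

```bash
python3 -m crank '[[[0,0,-1],0],[[0,0,-3],0],[[0,0,-6],0],[[0,0,-9],0],[[0,0,-9],0]]'
python3 -m crank '[[[-3,-3,0],8],[[-7,-8,0],16],[[-10.3,-11.7,0],24],[[-10.3,-11.7,0],32],[[-10.3,-11.7,0],40],[[-10.3,-11.7,0],47],[[-10.3,-11.7,0],49],[[-10.3,-11.7,0],49],[[-10.3,-11.7,0],49],[[-10.3,-11.7,0],49]]'
python3 -c "
from h import *
go([.43,.14,.0],2.3)"
```

```text
t: 10.55
tcp_pos: [0.4244, 0.297, 0.0977]
tool_rot: [0.328, 0.945, 0.003, 0.003]
force: [0.9, 0.2, -2.3]
finger_gap: 0.681
t: 11.55
tcp_pos: [0.43, 0.1402, 0.0936]
tool_rot: [0.69, 0.724, -0.0, -0.0]
force: [0.1, 0.2, -2.4]
finger_gap: 0.683
t 11.55 tcp [0.43   0.1402 0.0936] yaw y 2.7 q6 0.02 shift cm [-0.0212  0.0042  9.3603] spin 0.3980011918841626
```

```bash
python3 -m crank '[[[0,0,3],0],[[0,0,6],0],[[0,0,8],0],[[0,0,8.8],0],[[0,0,9.1],0],[[0,0,9.1],0]]'
python3 -m crank '[[[0,0,0.2],0],[[0,0,0.4],0],[[0,0,0.4],0]]'
python3 -m crank '[[[0,0,0.2],0],[[0,0,0.2],0],[[0,0,0.2],0]]'
```

```text
t: 12.15
tcp_pos: [0.4305, 0.1402, 0.0029]
tool_rot: [0.69, 0.723, 0.0, 0.0]
force: [-0.1, -0.9, -2.1]
finger_gap: 0.687
t: 12.45
tcp_pos: [0.4306, 0.1402, -0.0008]
tool_rot: [0.69, 0.723, 0.0, 0.0]
force: [0.2, -0.5, -1.9]
finger_gap: 0.684
t: 12.75
tcp_pos: [0.4303, 0.1402, -0.0032]
tool_rot: [0.691, 0.723, 0.0, 0.0]
force: [-0.6, 0.4, -2.0]
finger_gap: 0.684
```

```bash
python3 -m crank '[[[0,0,0.2],0],[[0,0,0.2],0],[[0,0,0.2],0]]'
python3 -m crank '[[[0,0,0.2],0],[[0,0,0.2],0],[[0,0,0.2],0]]'
```

```text
t: 13.05
tcp_pos: [0.4304, 0.1402, -0.0046]
tool_rot: [0.691, 0.723, 0.0, 0.0]
force: [-0.4, 0.2, 5.7]
finger_gap: 0.685
t: 13.35
tcp_pos: [0.4304, 0.1402, -0.0047]
tool_rot: [0.69, 0.723, 0.001, 0.001]
force: [-1.9, 0.3, 27.1]
finger_gap: 0.687
```

```bash
python3 -m crank '[[[0,0,-0.3],0],[[0,0,-0.3],0]]'
python3 -m crank '[[[0,0,0],0],[[0,0,0],0],[[0,0,0],0],[[0,0,-2],0],[[0,0,-5],0],[[0,0,-6],8],[[0,0,-6],16],[[0,0,-6],24],[[0,0,-6],32],[[0,0,-6],40]]' 8.5
python3 -m crank '[[[0,0,0],8],[[0,0,0],16],[[0,0,0],24],[[0,0,0],32],[[0,0,0],40],[[0,0,0],48],[[0,0,0],50.4],[[0,0,0],50.4],[[0,0,0],50.4]]'
python3 - <<'E'
from h import *
p=manip.camera_params("wrist")
im=manip.snapshot("wrist")[:,:,::-1].copy();cv2.imwrite("pics/w4.png",im)
print(proj(p,[.4304,.1402,.008]))
go([.4304,.1402,-.002],-87.7)
E
```

```text
t: 13.55
tcp_pos: [0.4306, 0.1402, -0.0037]
tool_rot: [0.69, 0.723, 0.0, 0.0]
force: [0.3, -0.7, -1.5]
finger_gap: 0.687
t: 14.55
tcp_pos: [0.4301, 0.1402, 0.0556]
tool_rot: [0.898, 0.441, -0.0, -0.0]
force: [-0.5, -0.2, 0.1]
finger_gap: 0.996
t: 15.45
tcp_pos: [0.4301, 0.1401, 0.0556]
tool_rot: [1.0, 0.02, -0.0, -0.0]
force: [0.4, -0.0, -0.1]
finger_gap: 0.996
[283.4104 236.4869]
t 15.5 tcp [0.4301 0.1402 0.0557] yaw y -87.7 q6 1.6 shift cm [ 0.0297 -0.0029  5.7652] spin 0.008621068010626232
```

View pics/w4.png

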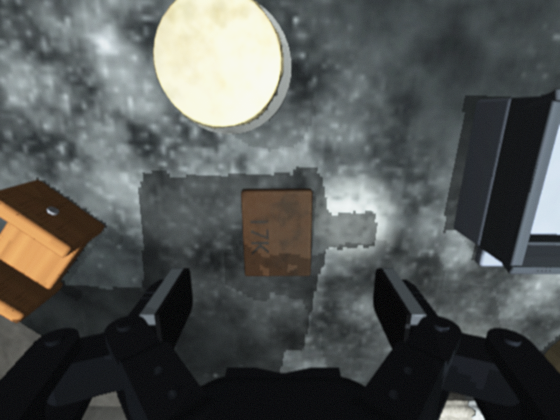

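The plate lies flat and square at about (243–312, 189–277). Its centre is (278,232) against a predicted (283,236), so about 3 mm off, which I'll correct as I regrip.

```bash
python3 -m crank '[[[0.3,-0.3,2],0],[[0.3,-0.3,4],0],[[0.3,-0.3,5.2],0],[[0.3,-0.3,5.7],0],[[0.3,-0.3,5.7],0],[[0.3,-0.3,5.7],0]]' 8.5
python3 -m crank '[[[0,0,0],0],[[0,0,0],0],[[0,0,0],0],[[0,0,0],0],[[0,0,0],0],[[0,0,0],0]]' 0 50
```

```text
t: 16.1
tcp_pos: [0.4332, 0.1433, -0.0009]
tool_rot: [1.0, 0.02, 0.0, -0.0]
force: [0.2, -0.4, -0.2]
finger_gap: 0.995
t: 16.7
tcp_pos: [0.4334, 0.1433, -0.0004]
tool_rot: [1.0, 0.02, 0.001, -0.0]
force: [-0.5, -0.5, 6.3]
finger_gap: 0.502
```

```bash
python3 -m crank '[[[0,0,-1],0],[[0,0,-4],0],[[0,0,-8],0],[[0,0,-12],0],[[-2,4,-16],0],[[-2,9,-16],0],[[-2,14,-16],0],[[-2,18,-16],0],[[-2,18,-16],0],[[-2,18,-16],0]]'
python3 -m crank '[[[0,0,0],0],[[0,0,0],0]]'
python3 - <<'E'
from h import *
go([.478,-.0375,.15],-87.7)
p=manip.camera_params("wrist");np.save("w5.npy",p,allow_pickle=True)
im=manip.snapshot("wrist")[:,:,::-1].copy();cv2.imwrite("pics/w5.png",im)
u=np.array([.04,-.999,0]);v=np.array([.999,.04,0]);t=np.array([.478,-.0375,.03])
for a,b in[(-.058,.032),(-.058,-.032),(.06,.032),(.06,-.032)]:print(proj(p,t+a*u+b*v))
E
```

```text
t: 17.7
tcp_pos: [0.4197, -0.0384, 0.1591]
tool_rot: [1.0, 0.018, -0.0, -0.0]
force: [-0.3, -0.6, -1.6]
finger_gap: 0.509
t: 17.9
tcp_pos: [0.4195, -0.0358, 0.1587]
tool_rot: [1.0, 0.021, -0.001, -0.0]
force: [-0.3, 0.5, -2.6]
finger_gap: 0.502
t 17.9 tcp [ 0.4195 -0.0358  0.1587] yaw y -87.6 q6 1.18 shift cm [5.8383 0.4102 0.8663] spin 0.09217647467011147
[216.7762  94.5983]
[221.3385 172.9391]
[362.8285  94.7797]
[357.0356 173.1499]
```

View pics/w5.png

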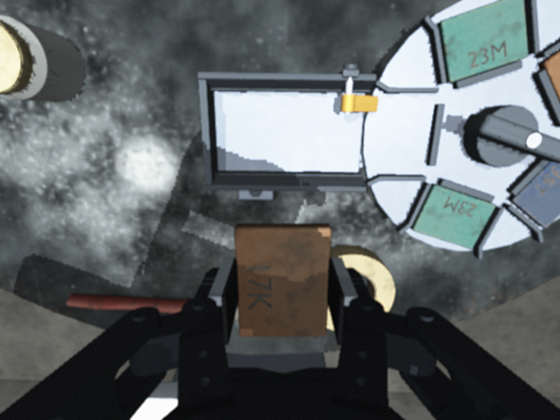

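The trough floor shows at (216–365, 91–173), the pocket mouth is directly ahead with its stop near x=433, and the held plate is at (237–330, 226–336), square to the trough. I'll measure the edges with intensity profiles.

```bash
python3 - <<'E'
from h import *
p=np.load("w5.npy",allow_pickle=True).item()
g=cv2.GaussianBlur(cv2.cvtColor(cv2.imread("pics/w5.png"),cv2.COLOR_BGR2GRAY),(3,3),0).astype(int)
for c in (240,280,320,335):print(c,"top",list(g[70:100:1,c]),"bot",list(g[160:195,c]))
print("endwall",list(g[110,198:225]),list(g[150,198:225]))
print("plate top",[list(g[218:236,c]) for c in(260,300)],"bot",[list(g[326:346,c]) for c in(260,300)])
for n,uv,z in[("p",(237,226),.1675),("p",(330,226),.1675),("p",(239,336),.1675),("p",(327,336),.1675)]:print(n,plane(p,uv,z))
E
```

```text
240 top [np.int64(70), np.int64(76), np.int64(90), np.int64(108), np.int64(122), np.int64(129), np.int64(130), np.int64(123), np.int64(104), np.int64(78), np.int64(57), np.int64(47), np.int64(46), np.int64(46), np.int64(46), np.int64(46), np.int64(48), np.int64(60), np.int64(78), np.int64(86), np.int64(84), np.int64(102), np.int64(148), np.int64(195), np.int64(220), np.int64(230), np.int64(237), np.int64(241), np.int64(243), np.int64(243)] bot [np.int64(145), np.int64(145), np.int64(144), np.int64(144), np.int64(144), np.int64(144), np.int64(144), np.int64(145), np.int64(142), np.int64(129), np.int64(99), np.int64(64), np.int64(48), np.int64(52), np.int64(56), np.int64(52), np.int64(46), np.int64(44), np.int64(43), np.int64(43), np.int64(44), np.int64(44), np.int64(45), np.int64(46), np.int64(50), np.int64(57), np.int64(64), np.int64(65), np.int64(67), np.int64(77), np.int64(97), np.int64(117), np.int64(130), np.int64(133), np.int64(132)]
280 top [np.int64(82), np.int64(87), np.int64(97), np.int64(112), np.int64(124), np.int64(130), np.int64(133), np.int64(132), np.int64(118), np.int
[... 4014 characters left out ...]
81), np.int64(81)]] bot [[np.int64(61), np.int64(61), np.int64(61), np.int64(62), np.int64(61), np.int64(61), np.int64(61), np.int64(61), np.int64(62), np.int64(63), np.int64(67), np.int64(71), np.int64(72), np.int64(72), np.int64(71), np.int64(72), np.int64(71), np.int64(70), np.int64(70), np.int64(69)], [np.int64(64), np.int64(64), np.int64(62), np.int64(60), np.int64(58), np.int64(57), np.int64(56), np.int64(55), np.int64(55), np.int64(56), np.int64(60), np.int64(65), np.int64(69), np.int64(71), np.int64(71), np.int64(71), np.int64(71), np.int64(72), np.int64(72), np.int64(71)]]
p [ 0.4471 -0.0136  0.1675]
p [ 0.4489 -0.0555  0.1675]
p [ 0.3874 -0.0144  0.1675]
p [ 0.3893 -0.0592  0.1675]
```

```bash
python3 - <<'E'
from h import *
p=np.load("w5.npy",allow_pickle=True).item();s,m=st()
F=[plane(p,u,.03) for u in[(240,91.8),(335,91.8)]];N=[plane(p,u,.03) for u in[(240,170.3),(335,171.4)]]
print("width",F[0][0]-N[0][0],F[1][0]-N[1][0],"mid",(F[0]+N[0])/2,(F[1]+N[1])/2)
print("end",plane(p,(214.5,110),.03),plane(p,(216.5,150),.03))
a,b=(F[0]+N[0])/2,(F[1]+N[1])/2
print("dir",[np.degrees(np.arctan2(*(y-x)[1::-1])) for x,y in((a,b),F,N)],"disc cont",a+(b-a)*(-.209-a[1])/(b-a)[1])
c=np.mean([plane(p,u,.1675) for u in[(283,226.5),(283,335.5)]],0);print("plate c",c,"tcp",s["tcp_pos"])
E
```

```text
width 0.06383784953276256 0.06452413878270896 mid [0.4786 0.003  0.03  ] [ 0.4814 -0.0765  0.03  ]
end [0.4957 0.0238 0.03  ] [0.4633 0.0229 0.03  ]
dir [np.float64(-87.97597304274665), np.float64(-87.64103427298622), np.float64(-88.2869805891272)] disc cont [ 0.4861 -0.209   0.03  ]
plate c [ 0.4182 -0.0356  0.1675] tcp [ 0.4197 -0.0358  0.1587]
```

The numbers agree: trough width 64 mm, axis at −88° passing through the disc centre, plate about 1.5 mm behind the TCP in x. Now I'll place it at trough x ≈ +8 mm.

```bash
python3 -m crank '[[[3,1.07,0],0.4],[[6.19,1.07,0],0.4],[[6.19,1.07,2],0.4],[[6.19,1.07,5],0.4],[[6.19,1.07,8],0.4],[[6.19,1.07,8],0.4],[[6.19,1.07,8],0.4],[[6.19,1.07,8],0.4]]'
python3 -c "
from h import *
go([.4818,-.044,.031],-88)"
```

```text
t: 18.75
tcp_pos: [0.4834, -0.0453, 0.08]
tool_rot: [1.0, 0.017, 0.001, 0.0]
force: [-0.5, -0.7, -2.3]
finger_gap: 0.506
t 18.75 tcp [ 0.4834 -0.0453  0.08  ] yaw y -88.1 q6 1.21 shift cm [-0.1691 -0.1431  4.895 ] spin -0.07741025116997946
```

```bash
python3 -m crank '[[[-0.15,-0.1,1],0],[[-0.15,-0.1,2],0],[[-0.15,-0.1,3],0],[[-0.15,-0.1,3.6],0],[[-0.15,-0.1,4.1],0],[[-0.15,-0.1,4.4],0],[[-0.15,-0.1,4.4],0],[[-0.15,-0.1,4.4],0]]'
python3 -m crank '[[[0,0,0.2],0],[[0,0,0.4],0],[[0,0,0.4],0]]'
```

```text
t: 19.55
tcp_pos: [0.4827, -0.0448, 0.0354]
tool_rot: [1.0, 0.016, 0.002, 0.0]
force: [1.7, 3.4, 5.9]
finger_gap: 0.505
t: 19.85
tcp_pos: [0.4832, -0.0452, 0.0325]
tool_rot: [1.0, 0.016, 0.003, 0.001]
force: [0.3, 1.3, 14.7]
finger_gap: 0.503
```

```bash
python3 - <<'E'
from h import *
p=manip.camera_params("wrist");np.save("w6.npy",p,allow_pickle=True)
im=manip.snapshot("wrist")[:,:,::-1].copy();cv2.imwrite("pics/w6.png",im)
cv2.imwrite("pics/w6c.png",cv2.resize(im[110:380,130:530],None,fx=2,fy=2,interpolation=cv2.INTER_CUBIC))
go([.4818,-.044,.031],-88);print(manip.sense()["ft_torque"])
E
```

```text
t 19.9 tcp [ 0.4832 -0.0452  0.0325] yaw y -88.2 q6 1.21 shift cm [-0.1416 -0.121   0.1506] spin -0.17510303448499087
[ 0.2776 -0.2673 -0.0365]
```

View pics/w6c.png

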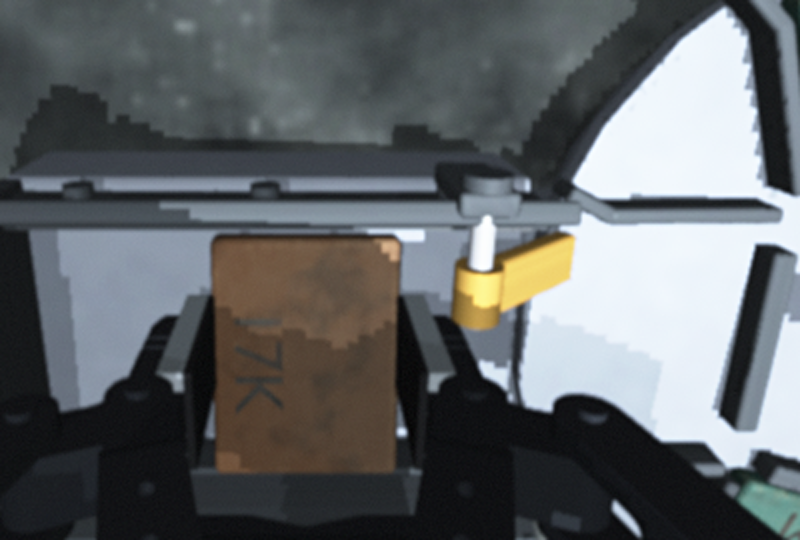

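```bash
python3 - <<'E'
from h import *
p=np.load("w6.npy",allow_pickle=True).item()
for c in(238,250,325):
  k=(c-130)*2;
  a=plane(p,(c,229),.041);b=plane(p,(c,345.7),.041);print(c,a,b,"mid",(a+b)/2,"axis x",.4786+(.003-a[1])*.0352,np.linalg.norm(a-b))
g=cv2.cvtColor(cv2.imread("pics/w6.png"),cv2.COLOR_BGR2GRAY).astype(int)
print(g[218:236,200].tolist(),g[218:236,170].tolist());print(g[338:372,280].tolist())
for r in(224,226,228):print(plane(p,(180,r),.03))
E
```

```text
238 [ 0.5094 -0.0235  0.041 ] [ 0.4452 -0.0228  0.041 ] mid [ 0.4773 -0.0231  0.041 ] axis x 0.4795321220685892 0.06418931324873162
250 [ 0.5096 -0.0289  0.041 ] [ 0.4454 -0.029   0.041 ] mid [ 0.4775 -0.029   0.041 ] axis x 0.4797241330615721 0.0641646270219897
325 [ 0.5107 -0.063   0.041 ] [ 0.4466 -0.0676  0.041 ] mid [ 0.4786 -0.0653  0.041 ] axis x 0.4809243769871841 0.06419629626379551
[82, 82, 79, 69, 58, 67, 94, 131, 151, 154, 155, 156, 155, 153, 153, 154, 153, 154] [84, 80, 77, 68, 59, 67, 94, 128, 148, 153, 153, 151, 153, 152, 151, 152, 152, 152]
[66, 67, 69, 69, 67, 67, 67, 63, 55, 46, 40, 39, 38, 39, 40, 38, 37, 36, 37, 37, 37, 38, 39, 38, 38, 40, 39, 41, 40, 40, 39, 38, 40, 37]
[0.507  0.0064 0.03  ]
[0.5059 0.0065 0.03  ]
[0.5049 0.0065 0.03  ]
```

The view shows the plate square to the trough with its near edge (crop row 471) against the near wall. Its apparent width grows from 42.7 mm at the far edge to 46 mm at the near edge, so the near edge is riding up on the flare. The plate sits about 2 mm too close to the robot, so I'll lift slightly, shift +x and lower again.

```bash
python3 -m crank '[[[0,0,-0.4],0],[[0.1,0,-0.8],0],[[0.25,0,-0.8],0],[[0.25,0,-0.8],0]]'
python3 -m crank '[[[0,0,0.3],0],[[0,0,0.6],0],[[0,0,0.6],0],[[0,0,0.6],0]]'
python3 -m crank '[[[0,0,0.2],0],[[0,0,0.3],0],[[0,0,0.3],0]]'
```

```text
t: 20.3
tcp_pos: [0.483, -0.0445, 0.0384]
tool_rot: [1.0, 0.016, -0.001, -0.0]
force: [0.3, -0.1, -1.6]
finger_gap: 0.511
t: 20.7
tcp_pos: [0.4833, -0.0446, 0.0329]
tool_rot: [1.0, 0.016, -0.0, -0.0]
force: [-1.0, 0.8, 4.1]
finger_gap: 0.505
t: 21.0
tcp_pos: [0.4832, -0.0446, 0.0321]
tool_rot: [1.0, 0.016, 0.0, 0.0]
force: [-5.3, 1.0, 24.7]
finger_gap: 0.508
```

```bash
cat >> h.py <<'E'
def quad(name):
    p=manip.camera_params("wrist");im=manip.snapshot("wrist")[:,:,::-1].copy();cv2.imwrite(f"pics/{name}.png",im)
    h=cv2.cvtColor(im,cv2.COLOR_BGR2HSV);m=cv2.inRange(h,(5,60,30),(20,255,255));m[:, :130]=0
    m=cv2.morphologyEx(m,cv2.MORPH_OPEN,np.ones((5,5)))
    n,l,s,_=cv2.connectedComponentsWithStats(m);i=1+np.argmax(s[1:,4]);ys,xs=np.where(l==i)
    return p,[(r,xs[ys==r].min(),xs[ys==r].max()) for r in (ys.min()+8,(ys.min()+ys.max())//2,ys.max()-8)],(ys.min(),ys.max()),(l==i)
def fit(p,q,tilt=0):
    "pose of plate 3D from rows/cols: heights at which the 45 mm width holds"
    for r,a,b in q[1]:
        z=.041
        for _ in range(20):
            w=np.linalg.norm(plane(p,(a-.5,r),z)-plane(p,(b+.5,r),z));c=p["pose"][2,3];z=c-(c-z)*.045/w
        A=plane(p,((a+b)/2,r),z);print("row",r,a,b,"pt",A)
E
python3 - <<'E'
from h import *
q=quad("w7");print(q[2]);fit(q[0],q)
E
```

```text
(np.int64(228), np.int64(345))
row 236 236 329 pt [ 0.5042 -0.0433  0.0344]
row 286 237 328 pt [ 0.4797 -0.0441  0.0388]
row 337 238 327 pt [ 0.4535 -0.0449  0.0434]
```

```bash
python3 -m crank '[[[0,0,-0.1],0],[[0,0,-0.1],0]]' - 20
python3 -m crank '[[[0,0,0],0],[[0,0,0],0],[[0,0,0],0]]' 5.6
python3 - <<'E'
from h import *
q=quad("w8");print(q[2]);fit(q[0],q)
E
```

```text
t: 21.25
tcp_pos: [0.4833, -0.0446, 0.0322]
tool_rot: [1.0, 0.016, 0.0, 0.0]
force: [-3.4, 0.2, 17.3]
finger_gap: 0.503
t: 21.55
tcp_pos: [0.4833, -0.0446, 0.0305]
tool_rot: [1.0, 0.016, -0.0, -0.0]
force: [0.2, -0.9, 0.1]
finger_gap: 0.657
(np.int64(228), np.int64(339))
row 236 236 329 pt [ 0.5043 -0.0433  0.0327]
row 283 238 327 pt [ 0.4794 -0.0441  0.0336]
row 331 240 325 pt [ 0.4516 -0.045   0.0348]
```

The plate now lies flat in the trough: its top slope is about zero and its centre is near (0.4795, −0.044). I'll lift, close the fingers, move behind the plate and look before pushing.

```bash
python3 -m crank '[[[0,0,-1],0],[[0,0,-3],0],[[0,0,-6],0],[[0,0,-8],0],[[0,0,-8],0]]'
python3 -m crank '[[[-0.35,-2,0],0],[[-0.35,-4.2,0],0],[[-0.35,-4.2,0],0],[[-0.35,-4.2,0],0],[[-0.35,-4.2,0],0],[[-0.35,-4.2,0],0]]' 0 40
python3 - <<'E'
from h import *
go([.478,-.003,.033],-88)
q=quad("w9");print(q[2]);
p,qq,(a,b),m=q
ys,xs=np.where(m);print(xs.min(),xs.max())
for u in[((xs.min()+xs.max())/2,a),((xs.min()+xs.max())/2,b),(xs.min(),(a+b)/2),(xs.max(),(a+b)/2)]:print(plane(p,u,.038))
E
```

```text
t: 22.1
tcp_pos: [0.4853, -0.0451, 0.1135]
tool_rot: [1.0, 0.016, 0.003, 0.001]
force: [1.2, 0.1, 0.6]
finger_gap: 0.653
t: 22.7
tcp_pos: [0.4788, -0.0034, 0.1106]
tool_rot: [1.0, 0.016, -0.0, 0.0]
force: [-0.6, -0.8, 0.2]
finger_gap: -0.003
t 22.7 tcp [ 0.4788 -0.0034  0.1106] yaw y -88.2 q6 1.3 shift cm [-0.0751 -0.0408  7.7554] spin -0.1908796426432673
(np.int64(185), np.int64(263))
308 371
[ 0.5088 -0.0416  0.038 ]
[ 0.4487 -0.0468  0.038 ]
[ 0.4792 -0.0212  0.038 ]
[ 0.4806 -0.0669  0.038 ]
```

View pics/w9.png

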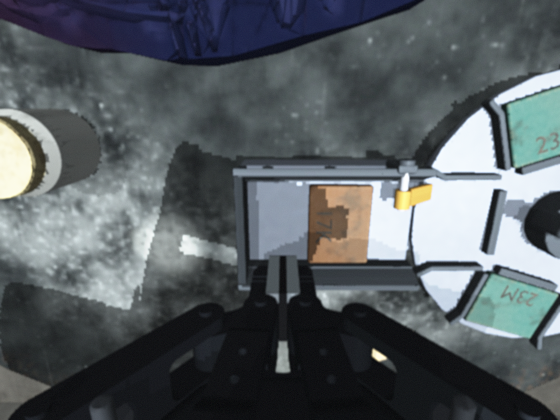

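The plate sits flat at (308–371, 185–263) in the trough. The catch is ahead on the far side, the pocket is aligned, and the shut fingers are behind the plate. Lower and push.

```bash
python3 -m crank '[[[-0.1,0,3],0],[[-0.1,0,5.5],0],[[-0.1,0,7],0],[[-0.1,0,7.6],0],[[-0.1,0,7.6],0],[[-0.1,0,7.6],0]]'
python3 -m crank '[[[0,0.5,0],0],[[0,1,0],0],[[0,1.5,0],0],[[0,2,0],0],[[0,2.5,0],0],[[0,3,0],0],[[0,3.5,0],0],[[0,4,0],0],[[0,4,0],0]]'
python3 -c "
from h import *
go([.481,-.1,.033],-88)"
```

```text
t: 23.35
tcp_pos: [0.478, -0.0031, 0.0352]
tool_rot: [1.0, 0.016, 0.0, 0.0]
force: [0.4, 0.4, -0.0]
finger_gap: -0.002
t: 24.25
tcp_pos: [0.479, -0.0436, 0.0347]
tool_rot: [1.0, 0.016, -0.0, 0.0]
force: [-0.9, 0.3, -0.1]
finger_gap: -0.002
t 24.25 tcp [ 0.479  -0.0436  0.0347] yaw y -88.2 q6 1.22 shift cm [0.024  5.64   0.1684] spin -0.16359392620461222
```

```bash
python3 -m crank '[[[0,0.5,0.1],0],[[0,1,0.1],0],[[0,1.5,0.1],0],[[0,2,0.1],0],[[0,2.5,0.1],0],[[0,3,0.1],0],[[0,3.5,0.1],0],[[0,4,0.1],0],[[0,4.2,0.1],0],[[0,4.2,0.1],0]]'
python3 - <<'E'
from h import *
go([.481,-.1,.033],-88)
p,qq,(a,b),m=quad("w10");ys,xs=np.where(m);print(xs.min(),xs.max())
for u in[(xs.min(),(a+b)/2),(xs.max(),(a+b)/2)]:print(plane(p,u,.038))
E
```

```text
t: 25.25
tcp_pos: [0.4805, -0.0853, 0.0338]
tool_rot: [1.0, 0.016, 0.0, 0.0]
force: [0.1, -0.1, 0.0]
finger_gap: -0.002
t 25.25 tcp [ 0.4805 -0.0853  0.0338] yaw y -88.2 q6 1.13 shift cm [0.0004 1.4707 0.0809] spin -0.16275181210741607
261 390
[ 0.4873 -0.074   0.038 ]
[ 0.4893 -0.1367  0.038 ]
```

```bash
python3 -m crank '[[[0,0.3,0],0],[[0,0.6,0],0],[[0,0.9,0],0],[[0,1.0,0],0],[[0,1.0,0],0]]'
python3 -m crank '[[[0,0.2,0],0],[[0,0.3,0],0],[[0,0.3,0],0]]'
python3 -m crank '[[[0,0.2,0],0],[[0,0.3,0],0],[[0,0.3,0],0]]'
```

```text
t: 25.8
tcp_pos: [0.4808, -0.0951, 0.0338]
tool_rot: [1.0, 0.016, 0.0, 0.0]
force: [0.4, 0.4, 0.4]
finger_gap: 0.003
t: 26.1
tcp_pos: [0.4807, -0.0978, 0.0338]
tool_rot: [1.0, 0.016, -0.0, 0.0]
force: [0.6, -0.0, 0.9]
finger_gap: -0.001
t: 26.4
tcp_pos: [0.4808, -0.1008, 0.0338]
tool_rot: [1.0, 0.016, -0.0, 0.0]
force: [-0.2, 0.9, -0.3]
finger_gap: -0.001
```

```bash
for i in 1 2; do python3 -m crank '[[[0,0.1,0],0],[[0,0.2,0],0],[[0,0.2,0],0]]' | grep -E "tcp|force"; done
python3 - <<'E'
from h import *
im=manip.snapshot("wrist")[:,:,::-1].copy()
cv2.imwrite("pics/w11.png",cv2.resize(im[110:370,150:500],None,fx=2.2,fy=2.2))
E
```

```text
tcp_pos: [0.4809, -0.1028, 0.0338]
force: [0.0, 0.7, 0.1]
tcp_pos: [0.4808, -0.1047, 0.0338]
force: [-0.0, 1.1, 0.6]
```

View pics/w11.png

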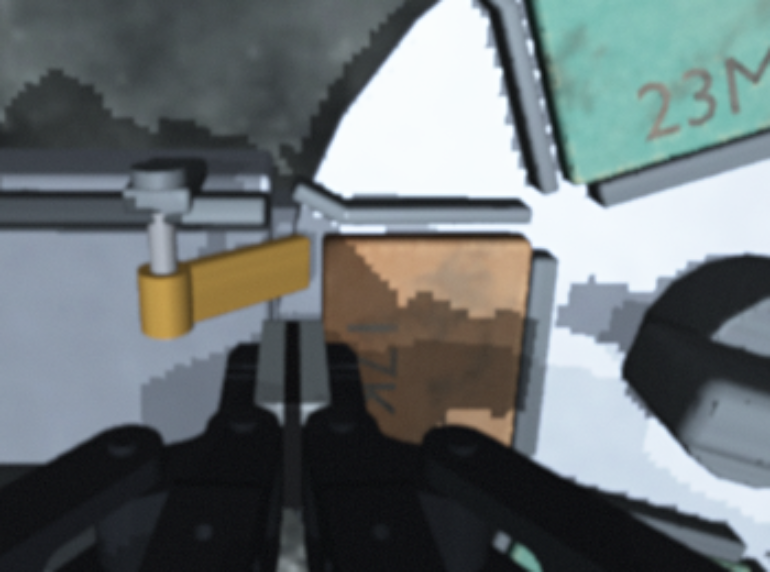

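The plate is in the pocket against, or nearly against, its stop (crop x≈530), and the catch tip (crop x≈310) is now behind its rear edge (x≈323). A last gentle push until the force rises.

```bash
for i in 1 2; do python3 -m crank '[[[0,0.1,0],0],[[0,0.1,0],0],[[0,0.1,0],0]]' | grep -E "tcp|force"; done
```

```text
tcp_pos: [0.4805, -0.1049, 0.0338]
force: [0.4, 5.3, 2.2]
tcp_pos: [0.4799, -0.105, 0.0338]
force: [0.2, 8.2, 2.2]
```

Home: the force rises to 8 N with no more travel. Back off, lift away and check.

```bash
python3 -m crank '[[[0,-0.6,0],0],[[0,-0.6,0],0],[[0,-0.6,-2],0],[[0,-0.6,-5],0],[[0,-0.6,-8],0],[[-3,-0.6,-11],0],[[-6,-0.6,-12],0],[[-6,-0.6,-12],0],[[-6,-0.6,-12],0]]'
python3 - <<'E'
from h import *
s,m=st();print(s["t"],s["force"])
p=manip.camera_params("wrist");np.save("w12.npy",p,allow_pickle=True)
im=manip.snapshot("wrist")[:,:,::-1].copy();cv2.imwrite("pics/w12.png",im)
c=np.array([.4861,-.209,.038]);u=np.array([.035,-.9994,0]);print("gate px",proj(p,c-.0745*u),"stop/rear edges",proj(p,c-.052*u),proj(p,c-.097*u))
x,y=np.round(proj(p,c-.0745*u)).astype(int);x0,y0=max(x-110,0),max(y-90,0)
print(x0,y0);cv2.imwrite("pics/w12c.png",cv2.resize(im[y0:y0+180,x0:x0+240],None,fx=3.2,fy=3.2,interpolation=cv2.INTER_CUBIC))
E
```

```text
t: 28.55
tcp_pos: [0.4213, -0.1034, 0.1543]
tool_rot: [1.0, 0.016, 0.001, 0.001]
force: [0.2, -0.1, -0.1]
finger_gap: -0.003
28.55 [ 0.2051 -0.1276 -0.1397]
gate px [324.4779 133.3353] stop/rear edges [352.6308 133.2223] [296.3285 133.4483]
214 43
```

View pics/w12c.png

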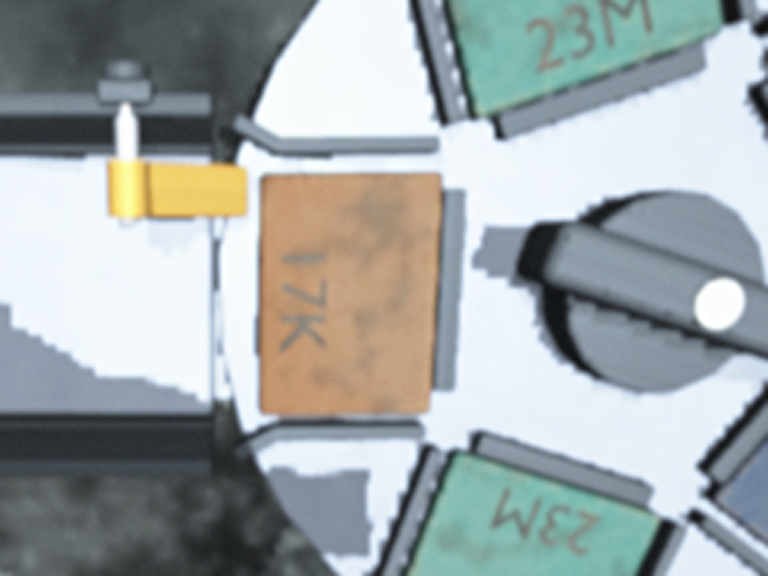

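The plate is flat against the inner stop: rear edge at px 295.6 (expected 296.3), centre row 134.6 (expected 133.3). The catch lies down behind it with about a 4 mm gap, and the robot is clear. Handing in.

```bash
python3 -c "
from station import manip
print(manip.sign_off(), manip.sense()['t'])"
```

```text
the job is handed in; nothing more can be done
the job is handed in; nothing more can be done
```

The job is handed in, at about 29 s on the robot's clock against the 67 s limit; no verdict was reported. I turned the disc one click by its handle and took the plate from the cradle by its short edges. I set it down on the clear surface, took it again by its long edges, set it in the trough and pushed it home with the shut fingers.

**Last checks**
- **Plate:** it lies flat and square against the pocket's inner stop, within about 1 mm of where it should be. The push force rose to 8 N with no further travel.
- **Catch:** it looks shut in the last picture, about 4 mm behind the plate. I saw it move only in pictures, not as a measured angle.
- **Fingers:** they passed clear of the catch, with no force that suggested contact.
- **Bystanders:** the arm never went near the jar, pumice or steel wool. I did not measure their positions again at the end.

**Disagreements**
- **Disc angle:** the bar's image angle gave a turn of about 76°, where one click is 72°. The pocket's stop line agreed with one click to about 2°, so I put this down to measuring on a short bar.
- **First placing:** the plate's near edge rode up on the trough's flared wall. I lifted it, shifted it about 2 mm and lowered it again. It was tilted up to 10° in the grip when I let go, so one edge dropped a few millimetres before it lay flat.
- **Pictures:** I viewed 12, two over the budget of 10.

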